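Find the bowed pool-table leg plate with a straightedge

ROBOT

A 6-joint arm with a two-finger parallel gripper is mounted at the origin on the work surface. World frame = base frame: x ahead of the robot, y to its left, z up, the work surface at z = 0. Lengths are in m, angles in rad, forces in N, time in s.
With the tool pointing down it reaches from about 0.375 to 0.925 m from the base axis. Payload 5.7 kg.
Tool frame: the origin (TCP) lies midway between the tips of the shut fingers; the grasp point (between the pads) lies 19 mm behind it; z points along the fingers, x is the direction in which the jaws open and shut, and the axes are right-handed (so a half turn about z gives the same grasp; the last joint's range is limited). The gripper opens to 88 mm and grips with 3 to 60 N. Pads are 20 mm wide; open, the fingers measure 115 mm over their backs; the gripper's body (75 mm by 178 mm) begins 61 mm behind the grasp point.
Start: joints at [1.102, 0.359, 1.51, -0, 1.272, -0.115], TCP at [0.208, 0.563, 0.223] pointing down, gripper open.
Joint ranges: [-2.97, 2.97], [-1.01, 2.36], [0.21, 2.38], [-0.96, 4.11], [0.2, 2.71], [-2.98, 2.98]. Speed limits (rad/s): [2.39, 2.39, 3.14, 3.14, 3.14, 3.14].

INTERFACE

Orientations are given as a unit quaternion [x, y, z, w].
In Python, from bench import move_ptp, servo_line, goto_joints, move_gripper, sleep, inverse_kinematics, capture, PlanningError, close_job, spot_in, silhouettes, current_clock, current_joint_pos, current_qvel, current_joint_torque, current_position, current_orientation, current_force, current_torque, current_finger_gap gives the robot as it stands. Calls block until the motion is done:
- move_ptp(position, orientation): joint-space move of the TCP to a pose.
- servo_line(position, orientation=None, rate=0.15, contact_N=None): straight line of the TCP; orientation=None keeps the orientation; rate is the mean speed in m/s. With contact_N (N) it stops when the force on the tool has changed by that much, and returns True; else False.
- goto_joints(angles): joint-space move.
- move_gripper(opening): finger opening in m; the grip force is fixed at half the most; returns when the fingers have stopped.
- sleep(seconds).
- inverse_kinematics(position, orientation): joint angles nearest the present ones, or None.
- capture(name): name is "scene" or "top" or "wrist"; returns a dict with "image" (400x640x3 uint8, blue, green, red), "range_z" (400x640 float32, m along the optical axis (not along the pixel's ray), 0 where there is no reading), "intrinsics" (3x3 intrinsics, pixels), "R" (3x3) and "t" (3): a world point X has camera coordinates R X + t. Camera axes: x right, y down, z forward; pixel columns grow to the right and rows downward; lengths in m; the calibration is good to about 2 mm. A picture is of the moment at which its call begins.
A pose or a line that the arm cannot do raises PlanningError and nothing moves.
- close_job(): hands the job in, once; it reports no verdict.
Trained networks look in the newest picture that a camera, given by its name, has taken for a name from the list of things; names that differ only in an ending like _2 or _b are one class to them, and where a whole thing is asked for, a point or a joint stands for the part that bears it (a point fixed in the world has none). Each returns a list of dicts, best first, with "conf" (0 to 1); they miss things now and then, are a little off and sometimes report something else, mostly with a low value. They report only what shows in the picture. A call takes as long as a camera call. They do not tell look-alikes from the thing itself.
- spot_in(camera, query): "xy" ([column, row] in pixels, amid what is visible of it).
- silhouettes(camera, query): "region" (400x640 bool, what is visible of it) and "xy" ([column, row] in pixels, amid what is visible of it).
Readings, each from a call of its own:
- current_clock(): time.
- current_joint_pos(): joint angles.
- current_qvel(): joint speeds.
- current_joint_torque(): joint torques, N m.
- current_position(): TCP position.
- current_orientation(): TCP orientation.
- current_force(): force on the tool from outside, world axes, zero at the start.
- current_torque(): the same for the moment, N m.
- current_finger_gap(): finger opening in m.
Only numpy, scipy, OpenCV 4.12 (cv2) and the standard library are available. Lean on these libraries where they do the work, as an engineer would, in place of code of your own. Each camera call takes 0.05 s, during which the arm holds its last target. There are 200 camera calls.

TASK

One of the three steel leg plates in the wooden rack is bowed; the other two are flat. Lay the straightedge lengthwise along a plate and let go, press down gently with shut fingers first on its red end and then on its yellow end to find whether it rocks, and go on to another plate in the same way as far as needed. Then stand the blue chalk on the bowed plate, leave the straightedge lying on a plate, never press it onto a plate with more than 40 N, and leave the other things alone.

Things in the scene. Friction and masses are not known exactly. Their poses are not given: they have to be found in the camera images.
- rack: Fixed wooden rack, a board 250 x 390 mm, 20 mm thick, origin at the centre of its underside; x runs along the plates, away from the robot, z up. On it lie, fixed and side by side 130 mm apart, three dark steel plates, 220 x 100 mm (long side along x). Two are flat, their top 36 mm above the table; one, in any of the three places, is bowed upwards along its length
- seat_left (a point): Middle of the left plate's place (+y side of the rack), 36 mm above the table: the height of a flat plate's top; axes as the rack's. The bowed plate's top is at 37 mm in mid-length and falls evenly to 33 mm at both ends, so a straightedge rocks on it: with one end pressed down, the other press point stands about 6.5 mm higher. On a flat plate both stay level within 1 mm
- seat_middle (a point): The same point and axes for the middle plate
- seat_right (a point): The same point and axes for the right plate (robot's -y side)
- edge_mid (a point): Loose straightedge: aluminium bar 220 x 24 x 10 mm with a wooden handle block 60 x 18 x 30 mm upright on its middle (top of the handle 40 mm above the bar's underside); 280 g. The point is in the middle, 20 mm above the bar's underside. x runs along the bar from the red to the yellow end, y across it, z up
- straightedge: The same straightedge; its origin is the centre of its underside
- edge_red (a point): Point on the straightedge's upper face where its red end is to be pressed, 90 mm from the middle, 20 mm in from the red end, 10 mm above the underside (the last 30 mm of the bar are red)
- edge_yellow (a point): The same point on the yellow end, on the other side of the handle
- chalk_mid (a point): Centre of the loose blue cube of cue chalk, 24 x 24 x 24 mm, 30 g; z up
- chalk: The same blue chalk; its origin is the centre of its underside
- green_chalk: A green cube of cue chalk, 24 mm: bystander
Things that resemble listed ones, but are neither listed nor needed, are in the scene too. Of the things shaped like the chalk, the blue one is meant.

How it is judged:
By the outcome, as a careful person would: the job done as asked, in the order asked, and still so for the second after the job is handed in, with the robot touching nothing.
It also fails if it takes over 72 s, if anything falls off the work surface, if the arm or the gripper's body presses on something with over 40 N, if the wrist force passes 120 N, or if a joint passes its speed limit or range.

## Working session

There is one attempt and no reset: what is moved stays moved. The work goes in short steps, each a Python script; the robot and the scene stay as the last script left them, time stands still between calls to the robot, and variables do not carry over. Pictures are saved under pics/ and viewed, about 8 in all and at most 12, crops included, and the job is handed in when it is done.

```bash
mkdir -p pics; cat > h.py <<'E'
from bench import *
import numpy as np, cv2
from scipy.spatial.transform import Rotation as Ro
def world(c,u,v,z=None):
    K,R,t=c["intrinsics"],c["R"],c["t"]
    d=np.linalg.inv(K)@np.array([u,v,1.0]); C=-R.T@t; w=R.T@d
    if z is None:
        r=c["range_z"][int(round(v)),int(round(u))]; return C+w*r
    return C+w*(z-C[2])/w[2]
def cloud(c,mask):
    v,u=np.nonzero(mask&(c["range_z"]>0)); r=c["range_z"][v,u]
    p=np.linalg.inv(c["intrinsics"])@np.vstack([u,v,np.ones(len(u))])*r
    return (c["R"].T@(p-c["t"][:,None])).T
def down(yaw):  # tool x axis at yaw in world, z down
    return (Ro.from_euler('z',yaw)*Ro.from_quat([1,0,0,0])).as_quat()
E
python3 - <<'E'
from h import *
for n in ("top","scene"):
    c=capture(n); cv2.imwrite(f"pics/{n}0.png",c["image"])
    for q in ("rack","straightedge","edge_red","edge_yellow","chalk","green_chalk","seat_left"):
        try:
            for s in silhouettes(n,q)[:4]:
                P=cloud(c,s["region"]); print(n,q,round(s["conf"],2),np.round(s["xy"]),s["region"].sum(),np.round(np.median(P,0),3),np.round(np.percentile(P[:,2],[5,95]),3), np.round(cv2.minAreaRect(P[:,:2].astype(np.float32))[1:],3) if 0 else "")
        except Exception as e: print(n,q,e)
print(current_clock())
E
```

```text
top rack 0.67 [329. 197.] 5230 [ 0.534 -0.011  0.023] [0.018 0.029] 
top edge_red 0.95 [162. 194.] 1129 [0.539 0.336 0.011] [0.006 0.041] 
top edge_yellow 0.67 [164. 191.] 1124 [0.541 0.336 0.011] [0.005 0.041] 
top green_chalk 0.53 [461. 152.] 119 [ 0.66  -0.372  0.024] [0.011 0.027] 
top seat_left 0.8 [328. 200.] 5040 [ 0.536 -0.011  0.023] [0.019 0.029] 
scene rack 0.65 [325. 228.] 4351 [ 0.618 -0.054  0.022] [0.013 0.029] 
scene straightedge 0.95 [462. 160.] 1030 [0.555 0.337 0.011] [0.003 0.041] 
scene edge_red 0.94 [463. 160.] 1030 [0.554 0.337 0.011] [0.002 0.041] 
scene edge_yellow 0.86 [462. 157.] 1063 [0.554 0.337 0.011] [0.001 0.041] 
scene edge_yellow 0.59 [190. 306.] 209 [ 0.666 -0.374  0.024] [0.005 0.027] 
scene chalk 0.72 [176. 266.] 228 [ 0.569 -0.386  0.023] [0.001 0.027] 
scene chalk 0.54 [460. 159.] 998 [0.554 0.337 0.011] [0.003 0.041] 
scene chalk 0.51 [172. 240.] 196 [ 0.503 -0.381  0.023] [0.001 0.027] 
scene green_chalk 0.63 [188. 306.] 207 [ 0.666 -0.374  0.024] [0.006 0.027] 
scene seat_left 0.92 [323. 228.] 4950 [ 0.614 -0.051  0.022] [0.007 0.029] 
0.8
```

View pics/top0.png

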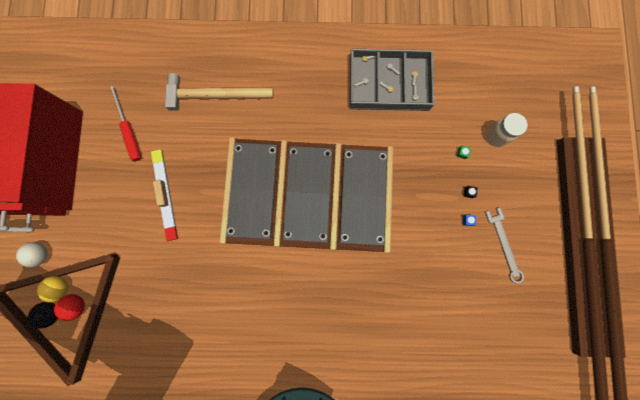

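View pics/scene0.png

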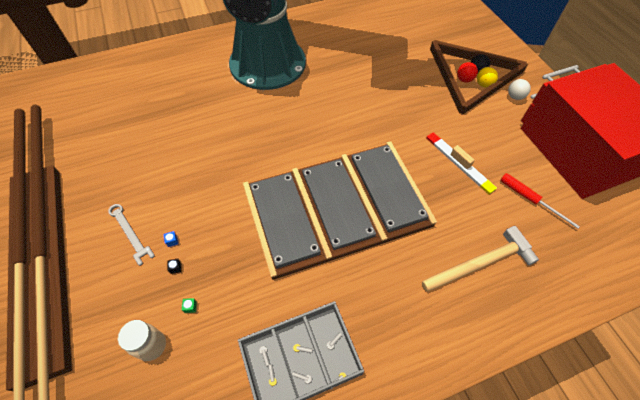

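```bash
cat > see.py <<'E'
from h import *
c=capture("top"); hsv=cv2.cvtColor(c["image"],cv2.COLOR_BGR2HSV)
s=silhouettes("top","edge_red")[0]
reg=cv2.dilate(s["region"].astype(np.uint8),np.ones((7,7)))>0
H,S,V=cv2.split(hsv)
red=reg&((H<6)|(H>174))&(S>180)&(V>100); yel=reg&(H>22)&(H<38)&(S>150)&(V>120)
def cen(m,z): v,u=np.nonzero(m); return world(c,u.mean(),v.mean(),z),len(u)
r,y=cen(red,.01),cen(yel,.01); print("red",r,"yel",y)
print("len",np.linalg.norm(y[0]-r[0]),"mid",(r[0]+y[0])/2,"yaw",np.arctan2(*(y[0]-r[0])[[1,0]]))
w=reg&(S<60)&(V>150); print("white",cen(w,.01))
k=(H>105)&(H<130)&(S>120); k[:, :440]=0; k[:,500:]=0; print("chalk",cen(k,.02))
v,u=np.nonzero(k); print(u.min(),u.max(),v.min(),v.max())
# plates
g=((S<70)&(V<130)).astype(np.uint8); g[:130]=0;g[255:]=0;g[:,:215]=0;g[:,400:]=0
g=cv2.morphologyEx(g,cv2.MORPH_CLOSE,np.ones((9,3)));g=cv2.morphologyEx(g,cv2.MORPH_OPEN,np.ones((5,5)))
n,l,st,ce=cv2.connectedComponentsWithStats(g)
for i in range(1,n):
    if st[i,4]<1500: continue
    cs,_=cv2.findContours((l==i).astype(np.uint8),0,2)
    q=cs[0].reshape(-1,2); W=np.array([world(c,a,b,.036)[:2] for a,b in q],np.float32)
    R=cv2.minAreaRect(W); print("plate",np.round(R[0],4),np.round(R[1],4),round(R[2],2))
    P=cloud(c,cv2.erode((l==i).astype(np.uint8),np.ones((5,5)))>0)
    x=P[:,0]-R[0][0]; print([round(float(np.median(P[(x>a)&(x<a+.03),2])),4) for a in np.arange(-.105,.1,.03)])
E
python3 see.py
```

```text
red (array([0.45145929, 0.31651762, 0.01      ]), 134) yel (array([0.63798853, 0.36391153, 0.01      ]), 128)
len 0.19245607904295797 mid [0.54472391 0.34021457 0.01      ] yaw 0.24881777970938876
white (array([0.5420189 , 0.33884258, 0.01      ]), 478)
chalk (array([ 0.49803834, -0.37892642,  0.02      ]), 77)
463 475 194 224
plate [0.5557 0.1259] [0.1003 0.2198] 87.95
[0.0367, 0.0366, 0.0368, 0.0367, 0.0366, 0.0367, 0.0367]
plate [ 0.5503 -0.0028] [0.1008 0.2192] 87.95
[0.0346, 0.0354, 0.0366, 0.0375, 0.0367, 0.0356, 0.0346]
plate [ 0.546  -0.1324] [0.1012 0.2201] 87.9
[0.0369, 0.0367, 0.0369, 0.0367, 0.0366, 0.0368, 0.0369]
```

```bash
cat > pick.py <<'E'
from h import *
m=np.array([0.5435,0.3395]); yb=.249; yr=-.036
P=np.array([.5503,-.0028])
for s in (1,-1):
    a=inverse_kinematics([*m,.1],down(yb+s*np.pi/2)); b=inverse_kinematics([*P,.15],down(yr+s*np.pi/2)); print(s,a,b)
    if a is not None and b is not None and abs(b[5])<2.8: break
print(s)
move_gripper(.05)
move_ptp([*m,.09],down(yb+s*np.pi/2))
servo_line([*m,.014],rate=.1,contact_N=8); print(current_position())
move_gripper(0.0); print("gap",current_finger_gap())
servo_line([*m,.1],rate=.15); print("gap",current_finger_gap(),current_force())
move_ptp([*P,.12],down(yr+s*np.pi/2))
servo_line([*P,.06],rate=.15)
c=capture("top"); cv2.imwrite("pics/top1.png",c["image"][100:300,100:500].repeat(2,0).repeat(2,1))
c=capture("wrist"); cv2.imwrite("pics/wrist1.png",c["image"])
print(current_position(),current_clock(),current_finger_gap())
E
python3 pick.py
```

```text
1 [ 4.50624757e-01  5.38773798e-01  1.54230389e+00 -4.44089210e-16
  1.06051496e+00 -1.36917157e+00] [-1.30620340e-01  3.66024677e-01  1.70303321e+00 -4.44089210e-16
  1.07253477e+00 -1.66541667e+00]
1
[0.54394412 0.33977178 0.01445057]
gap 0.017756189695212244
gap 0.017771315270558398 [ 0.14936771 -0.42359107 -2.99883992]
[ 0.55139538 -0.00257145  0.06096705] 7.3917 0.018201065959739648
```

View pics/wrist1.png

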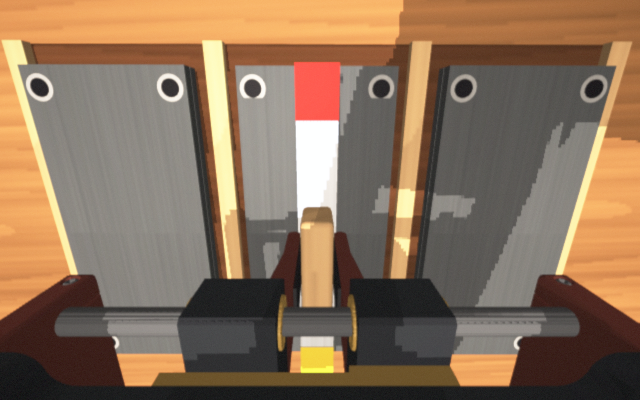

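```bash
cat > lay.py <<'E'
from h import *
P=np.array([.5503,-.0028]); yr=-.036; u=np.array([np.cos(yr),np.sin(yr)])
q=down(yr+np.pi/2)
print("touch",servo_line([*P,.044],rate=.03,contact_N=3),current_position(),current_force())
move_gripper(.045)
p=current_position(); servo_line([p[0],p[1],.13],rate=.2)
def ends():
    c=capture("top"); out=[]
    for s in (-1,1):
        X=np.array([*(P+s*.098*u),.047]); k=c["intrinsics"]@(c["R"]@X+c["t"]); a,b=(k[:2]/k[2]).round().astype(int)
        out.append(round(float(np.median([world(c,a+i,b+j)[2] for i in(-1,0,1) for j in(-2,-1,0,1,2)])),4))
    return out
move_gripper(0.0)
print("free ends red,yel",ends(),current_clock())
for n,s in (("red",-1),("yellow",1)):
    t=P+s*.09*u
    move_ptp([*t,.075],q)
    f0=current_force()[2]
    a=servo_line([*t,.035],rate=.02,contact_N=1.2); z1=current_position()[2]; f1=current_force()[2]-f0
    b=servo_line([*t,.035],rate=.015,contact_N=6); z2=current_position()[2]
    print(n,a,"touch z",round(z1,4),"F",round(f1,2),"->",b,"z",round(z2,4),"F",round(current_force()[2]-f0,2),"cam ends",ends())
    servo_line([*t,.085],rate=.15)
print("free",ends(),current_clock())
c=capture("top"); cv2.imwrite("pics/top2.png",c["image"][100:300,180:580].repeat(2,0).repeat(2,1))
E
python3 lay.py
```

```text
touch True [ 0.55113739 -0.0028956   0.05065509] [-0.01911369  0.21652455  2.60734907]
free ends red,yel [0.0508, 0.542] 9.8167
red True touch z 0.0442 F 6.43 -> True z 0.0442 F 5.29 cam ends [0.4644, 0.0515]
yellow True touch z 0.0444 F 4.19 -> True z 0.0444 F 4.6 cam ends [0.6779, 0.2133]
free [0.6668, 0.1899] 15.2833
```

View pics/top2.png

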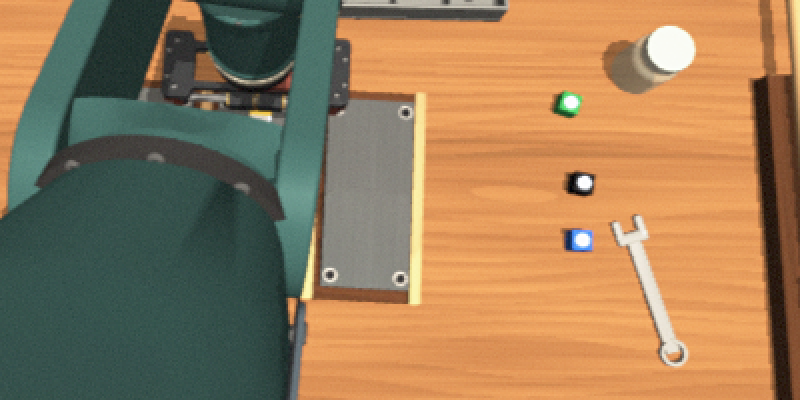

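The middle plate rocks. With red pressed to 44.2 mm, the camera saw the yellow end at about 51.5 mm. Yellow then pressed down to 44.4 mm, where a flat plate would give 46. The picture shows the blue chalk at crop (579,240), with black and green look-alikes above it. Next is the chalk.

```bash
cat > look.py <<'E'
from h import *
c0=current_position()
servo_line([c0[0],c0[1],.15],rate=.2)
m=np.array([.497,-.379])
for yw in (0,np.pi,np.pi/2,-np.pi/2): 
    a=inverse_kinematics([*m,.16],down(yw)); b=inverse_kinematics([.5,-.03,.1],down(yw-.036)); print(yw,None if a is None else a[5].round(2),None if b is None else b[5].round(2))
move_gripper(.05)
move_ptp([*m,.16],down(0 if 0 else 0.0))
c=capture("wrist"); cv2.imwrite("pics/wrist2.png",c["image"])
hsv=cv2.cvtColor(c["image"],cv2.COLOR_BGR2HSV);H,S,V=cv2.split(hsv)
k=((H>100)&(H<135)&(S>110)&(V>50)).astype(np.uint8)
n,l,st,ce=cv2.connectedComponentsWithStats(k)
for i in range(1,n):
    if st[i,4]>100: print(st[i],ce[i],world(c,*ce[i],.024))
for s in silhouettes("wrist","chalk")[:4]:
    P=cloud(c,s["region"]); P=P[(P[:,2]>.02)&(P[:,2]<.03)]
    if len(P)>20:
        R=cv2.minAreaRect(P[:,:2].astype(np.float32)); print(round(s["conf"],2),s["xy"],R)
# straightedge on plate
c=capture("top"); cv2.imwrite("pics/top3.png",c["image"][100:300,180:580].repeat(2,0).repeat(2,1))
print(current_clock())
E
python3 look.py
```

```text
0 -0.76 -0.16
3.141592653589793 2.38 2.98
1.5707963267948966 -2.33 -1.73
-1.5707963267948966 0.81 1.41
[306 180  22  25 306] [316.85620915 190.89869281] [ 0.49692962 -0.37746326  0.024     ]
0.97 [314.4, 194.5] ((0.49656322598457336, -0.381397545337677), (0.02414397895336151, 0.02318643033504486), 89.53750610351562)
0.91 [376.2, 198.0] ((0.5638278722763062, -0.38662657141685486), (0.023595690727233887, 0.023866871371865273), 80.31434631347656)
18.3417
```

View pics/wrist2.png

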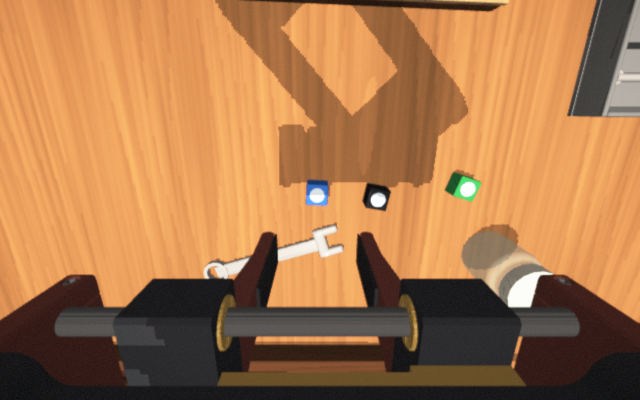

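View pics/top3.png

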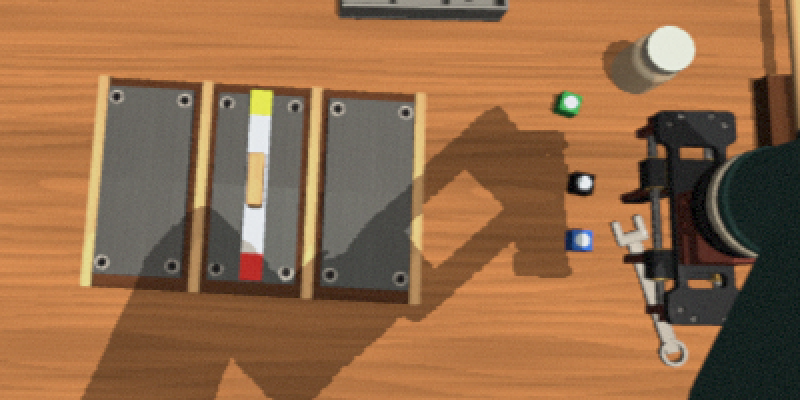

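```bash
cat > chalk.py <<'E'
from h import *
m=np.array([.4966,-.3812]); yr=-.036; u=np.array([np.cos(yr),np.sin(yr)]); v=np.array([-u[1],u[0]])
T=np.array([.5503,-.0028])-.045*u-.031*v
move_gripper(.044)
servo_line([*m,.05],rate=.15); servo_line([*m,.004],rate=.08,contact_N=8); print(current_position())
move_gripper(0.0); print("gap",current_finger_gap())
servo_line([*m,.13],rate=.2); print("gap",current_finger_gap())
move_ptp([*T,.13],down(yr)); servo_line([*T,.06],rate=.15)
print(servo_line([*T,.036],rate=.02,contact_N=2),current_position(),current_force())
move_gripper(.044); servo_line([*T,.14],rate=.15)
move_ptp([.45,-.35,.25],down(0))
c=capture("top"); cv2.imwrite("pics/top4.png",c["image"][120:260,200:500].repeat(2,0).repeat(2,1))
hsv=cv2.cvtColor(c["image"],cv2.COLOR_BGR2HSV);H,S,V=cv2.split(hsv)
k=((H>100)&(H<135)&(S>110)&(V>50)).astype(np.uint8); k[:,:220]=0;k[:,500:]=0
n,l,st,ce=cv2.connectedComponentsWithStats(k)
for i in range(1,n):
    if st[i,4]>20: print(st[i],world(c,*ce[i]))
print("target",T,current_finger_gap(),current_force(),current_clock())
E
python3 chalk.py
```

```text
[ 0.49657093 -0.38119395  0.00375287]
gap 0.02412084873942763
gap 0.02398767679995167
True [ 0.50399586 -0.0322408   0.03999062] [ 0.35974191 -0.88521703  3.5721644 ]
[316 208  11  11  73] [ 0.50164164 -0.03479106  0.06272037]
target [ 0.5042134  -0.03216026] 0.043885521206028885 [0.22734852 0.56598904 0.38983728] 27.0583
```

View pics/top4.png

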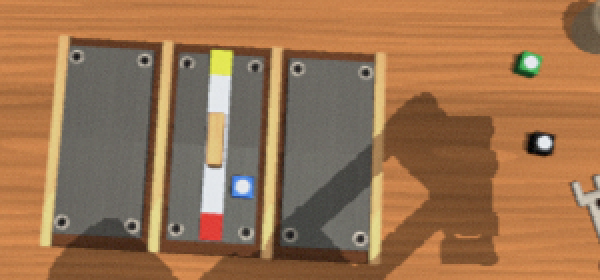

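The blue chalk stands at crop (242,186) on the middle plate. It is clear of the straightedge, which lies along column 215. The other things have not moved.

```bash
python3 -c "
from bench import *
close_job()"
```

```text
the job is handed in; nothing more can be done
```

The bowed plate is the middle one. The blue chalk stands on it, beside the straightedge, which I left lying on the same plate. The job was handed in at about 27 s on the robot's clock.

- **Press test:** I laid the straightedge on the middle plate, let go, and pressed red, then yellow. The presses measured about 4–6 N. Both ends went down to about 44.3 mm, where a flat plate would give about 46 mm. With red pressed, the camera put the yellow end at about 51.5 mm, roughly 7 mm higher, so the straightedge rocks.
- **Choice of plate:** the top camera's depth readings had already shown the middle plate high in mid-length and the other two level. I tested it first and did not need to try the others.
- **Checks that gave nothing:** the arm hid the red end from the camera during the yellow press, so the height difference was seen from one side only. The tip's first touch could not be told apart from the bar being fully down, so the yellow end's raised height comes from the camera alone.
- **Final picture:** the chalk is upright at about (0.502, -0.035), within 4 mm of where I meant to put it. The straightedge rests lengthwise, the green and black chalk are where they were, and the robot is clear of everything.

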